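# Clamp a flow cell in the bench screw press

### The arm

A 7-joint arm with a two-finger parallel gripper is mounted at the origin on the work surface. World frame = base frame: x ahead of the robot, y to its left, z up, the work surface at z = 0. Lengths are in mm, angles in rad, forces in N, time in s.
With the tool pointing down it reaches from about 425 to 1025 mm from the base axis. Payload 9.4 kg.
Tool frame: the origin (TCP) lies on the centre line of the jaws, within the pads' length; the fingertips stand 14 mm ahead of it and the grasp point (between the pads) lies 5 mm behind it; z points along the fingers, x is the direction in which the jaws open and shut, and the axes are right-handed (so a half turn about z gives the same grasp; the last joint's range is limited). The gripper opens to 85 mm and grips with 20 to 120 N. Pads are 22 mm wide; open, the fingers measure 114 mm over their backs; the gripper's body (76 mm by 85 mm) begins 54 mm behind the grasp point. The pads swing forward as they close: fully open they stand 13 mm farther back than shut.
Start: joints at [1.159, 0.599, -0.003, 1.599, 0.002, 0.943, -0.08], TCP at [238.212, -684.748, 245.275] pointing down, gripper open.
Joint ranges: [-2.57, 2.57], [-0.35, 1.97], [-1.29, 1.29], [0.11, 2.56], [-1.05, 4.19], [0.11, 1.86], [-2.63, 2.63]. Speed limits (rad/s): [2.22, 2.22, 3.01, 3.01, 3.14, 3.14, 3.14].

### API

Orientations are given as a unit quaternion [x, y, z, w].
In Python, from rig import readout, optics, robot gives the robot as it stands. The module is installed in compiled form; this text tells all that it offers.
- The arm moves only by the tool drive_tool, never from a script. Its arguments are lists of equal length, an entry for each row: "hand": the opening in per cent of the stroke, from 0 (shut) to 100 (fully open); "delta_pos": the shift along the world's x, y, z in cm, a list of three; "rot": the turn, a rotation vector about the world's x, y, z in degrees, a list of three. A call has 1 to 8 rows; each row is the pose to reach, as a shift and turn from the pose measured when the call began; what a row does not reach only later rows make up. A row lasts 1/8 s, in which the tool goes at most 62.5 mm and 10.7 degrees, less where a joint would pass 70% of its speed; a pose out of reach is approached as far as the arm can. A call with a gripper value outside its range is refused whole. The fingers move at their own pace and stop on an object; "force" is the grip in N (left out, the last holds). Time passes only in rows, so rows that repeat a pose let the fingers close. It gives the time, the measured TCP pose, the force and the opening at its end, in the units of the state.
- readout.get_state(): the state, without advancing time (a new reading comes with each control period).
- optics.grab_frame(name): name is "side" or "top" or "wrist"; returns (picture, depth): 420x560x3 uint8, red, green, blue; 420x560 float32, mm along the optical axis (not along the pixel's ray), 0 where there is no reading.
- optics.camera_params(name): a dict with "fx", "fy", "cx", "cy" (pixels), "k1" (the pictures are not rectified: a ray, as slopes to the right and down, at radius r is drawn at 1 + k1 r^2 times it, then the intrinsics apply), "cam_to_world" (4x4, takes a point from camera to world coordinates); the wrist camera has in their place "tool_from_camera" (4x4, takes a point from camera to tool coordinates, whose origin is the TCP and whose axes are the tool frame's). Camera axes: x right, y down, z forward; pixel columns grow to the right and rows downward; lengths in mm; the calibration is good to about 2 mm. A picture is of the moment at which its call begins: read the wrist's pose just before it. camera_params takes no time and is no camera call.
- robot.close_job(): hands the job in, once; it reports no verdict.
The state is a dict: "t": time; "joint_positions": joint angles; "qvel": joint speeds; "joint_torque": joint torques, N m; "ee_pos": TCP position; "tool_rot": TCP orientation; "ft_force": force on the tool from outside, world axes, zero at the start; "moment": the same for the moment, N m; "grip_width": finger opening in mm.
Only numpy, scipy, OpenCV 4.12 (cv2) and the standard library are available. Lean on these libraries where they do the work, as an engineer would, in place of code of your own. Each camera call takes 0.05 s, during which the arm holds its last target. There are 200 camera calls.

### The job

Slide the carrier with its flow cell fully home under the press, then wind the crank clockwise until the foot just touches the cell and add a quarter turn more, and let go. Do not overtighten, and leave the other things on the bench where they are.

Things in the scene. Friction and masses are not known exactly. Their poses are not given: they have to be found in the camera images.
- bed: Grey steel press bed, fixed, at a different place and yaw each time. Origin: on the table straight under the screw axis, z up, x the way the carrier slides home. Plate 92 mm wide, x -200 to +75 mm, top at z 22 mm; cross piece 200 mm wide (y) under the columns. Two guide rails along x (10 mm tall, inner faces at y +-36.5 mm); the steel stop's face is at x +45 mm.
- head: Grey press head fixed on the bed, same origin and axes: round columns (22 mm) at y +-83 mm, cross bar 55 x 206 mm, z 130 to 156 mm. It carries the crank above it and below it a ram with a round foot (32 mm) that moves straight down. The foot's stem is set to a different length each time (12 mm range), so the crank angle of first contact is unknown and must be felt.
- screw_axis (a point): Point on the vertical axis of crank and screw, 182 mm above the table (top of the crank hub). Turning force: about 7 N along the knob's path turns the crank freely; at contact this rises by about 3.5 N within some 15 degrees (a preloaded spring backs the foot), and by 1.5 N more over the next quarter turn.
- crank (a joint): Crank angle, rad, 0 to 14.5; grows clockwise seen from above and winds the foot down 24 mm per turn. At 0 the knob points to -x of the head, at pi/2 to +y. Starts at 0 to 3.2, the foot then 10 to 34 mm above a cell that is home, so contact comes 0.4 to 1.45 turns later. The thread holds the crank where it is left.
- knob_grip (a point): Middle of the upright black crank knob, a sleeve 22 mm thick, 46 mm tall, that spins freely on its pin, so it can be held without turning the gripper. It runs in a level circle of radius 60 mm about the screw axis. This point is 204 mm above the table, the knob's top 227 mm, the top of the crank arm under it 180 mm.
- carrier: Aluminium carrier, 0.4 to 0.6 kg, loose between the guide rails: plate 90 x 70 mm, 14 mm thick, with a round nest 7 mm deep holding the cell, and a tongue 36 mm wide towards its -x. Origin: middle of the underside, under the nest. x: the way home. Starts 50 to 80 mm short of the bed's origin; home (plate against the stop) the two origins coincide.
- tab (a point): Middle of the upright dark steel tab at the outer end of the carrier's tongue: 12 mm thick (carrier x), 34 mm wide, its top 74 mm above the table. The point lies 129 mm towards -x from the carrier's origin, 62 mm above the table. Pushing its outer face towards +x slides the carrier and takes about 2 to 5 N.
- cell: Pale clear round flow cell, 44 mm in diameter (41 mm at the top), 28 mm tall, with a dark round window on top, standing in the carrier's nest, its top then 57 mm above the table. Origin: centre of its underside.
- spare_cell: Bystander: another cell like it, standing on the table beside the press.
- barrel: Bystander: amber dispensing barrel, 22 mm thick, 105 mm long with black finger flange, lying beside the press on the robot's side.
- driver: Bystander: black-handled screwdriver, 150 mm long, lying near the press.
- amber_bottle: Bystander: amber bottle, 64 mm thick, 130 mm tall.
- dish: Bystander: shallow glass dish, 90 mm wide, 16 mm tall.
- post: Bystander: steel post 13 mm thick, 83 mm tall, on a round base 52 mm wide.
Things that resemble listed ones, but are neither listed nor needed, are in the scene too. Leave any green look-alike of the cell alone.

How it is judged:
By the outcome, as a careful person would: the job done as asked, in the order asked, and still so for the second after the job is handed in, with the robot touching nothing.
It also fails if it takes over 72 s, if anything falls off the work surface, if the arm or the gripper's body presses on something with over 40 N, if the wrist force passes 120 N, or if a joint passes its speed limit or range.

## Working session

There is one attempt and no reset: what is moved stays moved. The work goes in short steps, Python scripts to look and compute and a tool call to move; the robot and the scene stay as the last step left them, time stands still between calls to the robot, and variables do not carry over. Pictures are saved under pics/ and viewed, on a budget of 10 in all, crops included, one or two more only if the job needs it, and the job is handed in when it is done.

Besides the shell and the picture viewer there is one more tool, called after "Request:" as name(argument=value, ...) on one line, values as JSON. drive_tool: Moves the arm, as the interface text tells. Its arguments: {"type":"object","properties":{"hand":{"type":"array","items":{"type":"number"}},"delta_pos":{"type":"array","items":{"type":"array","items":{"type":"number"}}},"rot":{"type":"array","items":{"type":"array","items":{"type":"number"}}},"force":{"type":"number"}},"required":["hand","delta_pos","rot"]}

```bash
mkdir -p pics; cat > h.py <<'E'
import numpy as np, cv2
from scipy.spatial.transform import Rotation as R
from rig import readout, optics, robot
def grab(name):
    s=readout.get_state(); im,d=optics.grab_frame(name); p=optics.camera_params(name)
    if name=="wrist":
        T=np.eye(4); T[:3,:3]=R.from_quat(s["tool_rot"]).as_matrix(); T[:3,3]=s["ee_pos"]
        M=T@np.array(p["tool_from_camera"])
    else: M=np.array(p["cam_to_world"])
    return im,d,p,M
def cloud(d,p,M):
    K=np.array([[p["fx"],0,p["cx"]],[0,p["fy"],p["cy"]],[0,0,1.]])
    v,u=np.indices(d.shape)
    uv=np.stack([u,v],-1).reshape(-1,1,2).astype(np.float64)
    xy=cv2.undistortPoints(uv,K,np.array([p["k1"],0,0,0.])).reshape(d.shape+(2,))
    P=np.concatenate([xy*d[...,None],d[...,None]],-1)
    W=P@M[:3,:3].T+M[:3,3]; W[d<=0]=np.nan
    return W
def save(n,im): cv2.imwrite("pics/"+n,im[...,::-1])
E
python3 - <<'E'
from h import *
s=readout.get_state(); print(s["t"],s["ee_pos"],s["tool_rot"],s["ft_force"])
out=[]
for n in("side","top"):
    im,d,p,M=grab(n); W=cloud(d,p,M); np.savez(n+".npz",im=im,W=W); save(n+"1.png",im); print(n,M.round(2).tolist(),p["fx"],p["k1"])
E
```

```text
0.0 [ 238.04783894 -684.32425979  244.40143858] [ 8.15069040e-01 -5.79363297e-01 -6.91280740e-04 -3.91044166e-04] [-0.03065072 -0.09251691 -0.54321885]
side [[-0.87, -0.3, 0.39, 11.47], [-0.49, 0.55, -0.67, 752.48], [-0.02, -0.78, -0.63, 902.3], [0.0, 0.0, 0.0, 1.0]] 428.4683294400246 -0.014157569558091098
top [[0.05, -0.97, 0.23, 264.62], [-1.0, -0.04, 0.01, -51.87], [-0.0, -0.23, -0.97, 1076.14], [0.0, 0.0, 0.0, 1.0]] 380.2106196799837 -0.07690619552137466
```

View pics/top1.png

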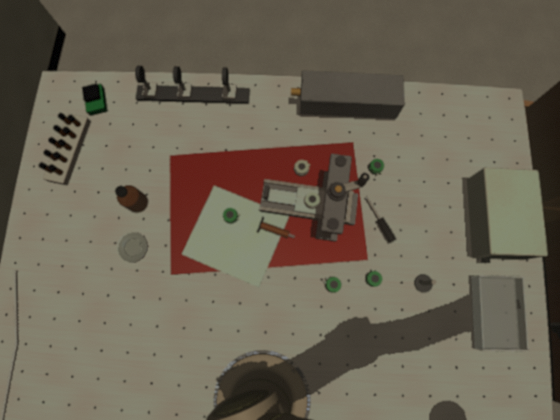

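View pics/side1.png

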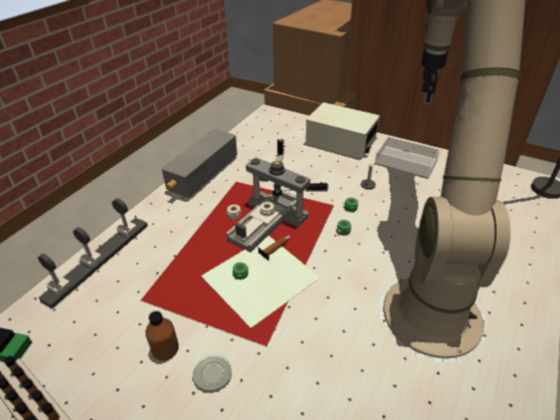

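```bash
python3 - <<'E'
from h import *
for n in("top","side"):
    z=np.load(n+".npz"); W=z["W"]; im=z["im"].astype(int)
    near=(W[...,0]>380)&(W[...,0]<760)&(W[...,1]>-500)&(W[...,1]<150)
    def sel(a,b,m=near): return W[m&(W[...,2]>a)&(W[...,2]<b)]
    # bar top
    m=(near&(W[...,2]>148)&(W[...,2]<163)).astype(np.uint8)
    k,lab,st,ce=cv2.connectedComponentsWithStats(m)
    i=1+np.argmax(st[1:,4]); P=W[lab==i]
    r=cv2.minAreaRect(P[:,:2].astype(np.float32)); print(n,"bar",r,P[:,2].mean(),len(P), "mean",P.mean(0))
    K=sel(195,240); print("knob",len(K),np.nanmean(K,0) if len(K) else 0, K.min(0) if len(K) else 0,K.max(0) if len(K) else 0)
    h=sel(172,195); print("hub/arm",len(h),h.mean(0))
    # mid heights: tab/cell
    m=(near&(W[...,2]>46)&(W[...,2]<90)).astype(np.uint8)
    k,lab,st,ce=cv2.connectedComponentsWithStats(m)
    for i in range(1,k):
        if st[i,4]>8: P=W[lab==i]; print("  mid",st[i,4],ce[i].round(),P.mean(0).round(),P.min(0).round(),P.max(0).round(), im[lab==i].mean(0).round())
    m=(near&(W[...,2]>18)&(W[...,2]<46)).astype(np.uint8)
    k,lab,st,ce=cv2.connectedComponentsWithStats(m)
    for i in range(1,k):
        if st[i,4]>30: P=W[lab==i]; print("  low",st[i,4],ce[i].round(),P.mean(0).round(),cv2.minAreaRect(P[:,:2].astype(np.float32)))
E
```

```text
top bar ((532.9586791992188, -167.38980102539062), (55.64225387573242, 206.9789276123047), 83.92318725585938) 155.33126923698816 1402 mean [ 527.81658236 -165.72099015  155.33126924]
knob 104 [ 550.04198334 -222.96066346  219.78283817] [ 541.91306829 -235.85557261  195.58368636] [ 563.00396468 -213.80869832  231.78889587]
hub/arm 317 [ 536.52161932 -182.29848149  180.53318672]
  mid 71 [266. 192.] [549.  16.  69.] [534.  10.  46.] [569.  23.  77.] [58. 53. 46.]
  mid 183 [311. 200.] [ 537. -112.   55.] [ 518. -133.   46.] [558. -91.  60.] [103. 103.  83.]
  mid 14 [327. 234.] [ 441. -156.   62.] [ 439. -164.   48.] [ 446. -149.   80.] [43. 36. 30.]
  low 164 [377. 165.] [ 658. -302.   26.] ((658.5770874023438, -302.4074401855469), (40.30267333984375, 41.039852142333984), 9.651020050048828)
  low 162 [301. 167.] [643. -79.  26.] ((643.1932373046875, -79.899169921875), (40.90182876586914, 39.517513275146484), 58.29049301147461)
  low 1887 [295. 202.] [536. -66.  29.] ((518.4146118164062, -68.90615844726562), (205.76205444335938, 208.0037384033203), 8.79029369354248)
  low 336 [350. 208
[... 1396 characters left out ...]
  low 98 [318. 185.] [ 463. -326.   24.] ((466.0787353515625, -326.25494384765625), (71.94648742675781, 24.789432525634766), 30.82796287536621)
  low 1959 [266. 217.] [533. -98.  30.] ((541.7150268554688, -98.98445129394531), (263.6484375, 201.03292846679688), 83.60798645019531)
  low 127 [234. 210.] [642. -77.  27.] ((643.6746215820312, -79.37623596191406), (41.238548278808594, 42.91506576538086), 8.738609313964844)
  low 171 [273. 246.] [457.  -3.  22.] ((450.5689392089844, -6.413482666015625), (90.9071273803711, 47.14390563964844), 63.574527740478516)
  low 184 [240. 269.] [490. 120.  27.] ((492.22589111328125, 118.39494323730469), (42.57270050048828, 42.74614715576172), 20.1374568939209)
```

Candidates in the top view:
- **Carrier cell:** pale cell at (312,200) in the carrier nest, which is the one I want.
- **Look-alikes:** the spare pale cell at (302,167), and green ones at (377,165), (230,215), (333,284) and (375,278). I leave all of these alone.
- **Tab:** dark block at (266,192).
- **Knob:** black, at (363,180). The screwdriver handle at (387,230) is also black and is not it.

The fit puts the screw axis at about (533,-167), with the home direction at about -96°. I'll approach the tab and take the close crop there.

Request:
drive_tool(hand=[0,0,0,0,0,0,0,0], delta_pos=[[1,5,3],[3,11,5],[5.5,17,5],[8,23,5],[10.5,29,5],[13,35,5],[15.5,41,5],[18,47,5]], rot=[[0,0,-5],[0,0,-10],[0,0,-15],[0,0,-20],[0,0,-25.3],[0,0,-25.3],[0,0,-25.3],[0,0,-25.3]])

```text
t: 1.1
ee_pos: [411.3, -229.6, 294.5]
tool_rot: [-0.668, 0.744, 0.0, 0.0]
ft_force: [1.3, -0.2, -0.0]
grip_width: 0.3
```

Request:
drive_tool(hand=[0,0,0,0,0,0,0,0], delta_pos=[[1,6,0],[3,12,0],[6,17,0],[9,22,-1],[12,26,-4],[14.7,29.1,-8],[14.7,29.1,-12],[14.7,29.1,-12]], rot=[[0,0,0],[0,0,0],[0,0,0],[0,0,0],[0,0,0],[0,0,0],[0,0,0],[0,0,0]])

```text
t: 2.1
ee_pos: [556.5, 61.4, 171.9]
tool_rot: [-0.669, 0.744, 0.002, -0.002]
ft_force: [-0.7, -0.0, 1.2]
grip_width: -0.0
```

```bash
python3 - <<'E'
from h import *
s=readout.get_state(); print(s["t"],s["ee_pos"],s["tool_rot"],s["ft_force"])
O=np.array([533.3,-167.2]); a=np.radians(-96.08); u=np.array([np.cos(a),np.sin(a)]); v=np.array([-u[1],u[0]])
im,d,p,M=grab("wrist"); W=cloud(d,p,M); save("w1.png",im)
U=np.stack([(W[...,:2]-O)@u,(W[...,:2]-O)@v,W[...,2]],-1)
m=(U[...,0]<-160)&(U[...,0]>-220)&(abs(U[...,1])<40)&(U[...,2]>68)&(U[...,2]<82)
print("tab",m.sum(),U[m].mean(0),U[m].min(0),U[m].max(0)) if m.sum() else print("none",np.nanmin(U.reshape(-1,3),0),np.nanmax(U.reshape(-1,3),0))
E
```

```text
2.1 [556.46359296  61.37388155 171.8652361 ] [-0.66869286  0.74353259  0.00206365 -0.00221003] [-0.67427211 -0.00298619  1.24330789]
tab 945 [-183.64708774    4.61596531   73.43211477] [-189.24223987  -13.20982395   68.02809792] [-176.69036714   20.62805063   75.95513359]
```

View pics/w1.png

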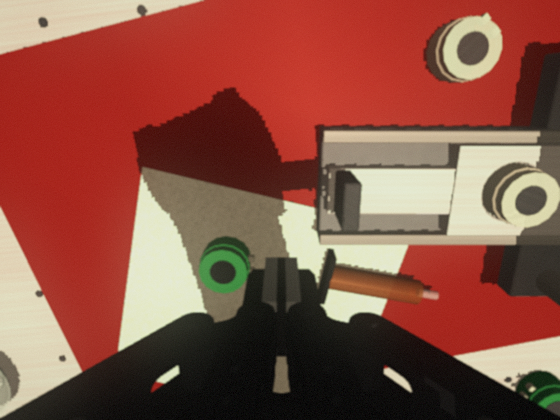

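Request:
drive_tool(hand=[0,0,0,0,0,0], delta_pos=[[0.1,0,-4],[0.1,0,-8],[0.1,0,-10.6],[0,-1,-10.6],[-0.1,-2,-10.6],[-0.1,-2,-10.6]], rot=[[0,0,0],[0,0,0],[0,0,0],[0,0,0],[0,0,0],[0,0,0]])

```text
t: 2.9
ee_pos: [557.2, 39.3, 69.6]
tool_rot: [-0.667, 0.745, 0.0, -0.0]
ft_force: [-0.4, 0.5, -0.3]
grip_width: -0.0
```

Request:
drive_tool(hand=[0,0,0,0,0,0,0,0], delta_pos=[[-0.05,-0.5,0],[-0.1,-1,0],[-0.16,-1.5,0],[-0.21,-2,0],[-0.27,-2.5,0],[-0.32,-3,0],[-0.37,-3.5,0],[-0.42,-4,0]], rot=[[0,0,0],[0,0,0],[0,0,0],[0,0,0],[0,0,0],[0,0,0],[0,0,0],[0,0,0]])

```text
t: 3.9
ee_pos: [554.7, 1.8, 70.7]
tool_rot: [-0.668, 0.744, -0.0, 0.002]
ft_force: [0.3, 9.3, 8.0]
grip_width: -0.0
```

Request:
drive_tool(hand=[0,0,0,0,0,0], delta_pos=[[-0.05,-0.3,0],[-0.1,-0.6,0],[-0.15,-0.9,0],[-0.2,-1.2,0],[-0.25,-1.5,0],[-0.3,-1.8,0]], rot=[[0,0,0],[0,0,0],[0,0,0],[0,0,0],[0,0,0],[0,0,0]])

```text
t: 4.65
ee_pos: [551.8, -16.0, 70.8]
tool_rot: [-0.669, 0.744, -0.0, 0.003]
ft_force: [1.4, 4.2, 1.7]
grip_width: -0.1
```

Request:
drive_tool(hand=[0,0,0,0], delta_pos=[[-0.02,-0.2,0],[-0.04,-0.4,0],[-0.06,-0.6,0],[-0.06,-0.6,0]], rot=[[0,0,0],[0,0,0],[0,0,0],[0,0,0]])

```text
t: 5.15
ee_pos: [551.5, -20.9, 70.9]
tool_rot: [-0.669, 0.743, 0.0, 0.003]
ft_force: [0.5, 8.0, 1.6]
grip_width: -0.1
```

Request:
drive_tool(hand=[0,0,0,0], delta_pos=[[-0.02,-0.2,0],[-0.04,-0.4,0],[-0.04,-0.4,0],[-0.04,-0.4,0]], rot=[[0,0,0],[0,0,0],[0,0,0],[0,0,0]])

```text
t: 5.65
ee_pos: [551.5, -21.2, 71.0]
tool_rot: [-0.67, 0.742, 0.001, 0.005]
ft_force: [0.8, 16.1, 1.4]
grip_width: 0.0
```

Request:
drive_tool(hand=[0,0,0,0,0,0,0,0], delta_pos=[[-0.05,-0.5,0],[-0.06,-0.6,0],[-0.06,-0.6,0],[0.1,0.8,0],[0.3,3,0],[0.5,5,3],[0.5,5,7],[0.5,5,11]], rot=[[0,0,0],[0,0,0],[0,0,0],[0,0,0],[0,0,0],[0,0,0],[0,0,0],[0,0,0]])

```text
t: 6.65
ee_pos: [556.0, 27.8, 181.7]
tool_rot: [-0.67, 0.742, 0.001, 0.004]
ft_force: [1.3, -0.2, 1.1]
grip_width: -0.3
```

```bash
python3 - <<'E'
from h import *
s=readout.get_state(); print(s["t"],s["ee_pos"],s["tool_rot"],s["ft_force"])
O=np.array([533.3,-167.2]); a=np.radians(-96.08); u=np.array([np.cos(a),np.sin(a)]); v=np.array([-u[1],u[0]])
for n in("top","side","wrist"):
    im,d,p,M=grab(n); W=cloud(d,p,M); save("b_"+n+".png",im)
    U=np.stack([(W[...,:2]-O)@u,(W[...,:2]-O)@v,W[...,2]],-1)
    m=(U[...,0]<-105)&(U[...,0]>-155)&(abs(U[...,1])<25)&(U[...,2]>66)&(U[...,2]<80)
    print(n,"tabtop",m.sum(),U[m].mean(0),U[m].min(0),U[m].max(0)) if m.sum() else 0
    # foot / cell
    m=(np.abs(U[...,0])<35)&(abs(U[...,1])<30)&(U[...,2]>40)&(U[...,2]<120)
    if m.sum():
        print(" zhist",np.histogram(U[m][:,2],np.arange(40,121,5)))
        f=m&(U[...,2]>62); print(" foot",U[f].mean(0),np.percentile(U[f][:,2],[0,2,5,50]))
        c=m&(U[...,2]<62); print(" cell",U[c].mean(0),U[c].min(0),U[c].max(0))
    m=(U[...,2]>195)&(np.hypot(U[...,0],U[...,1])<90)
    print(" knob",m.sum(),U[m].mean(0),U[m].min(0),U[m].max(0)) if m.sum() else 0
im=cv2.imread("pics/b_side.png")[150:270,190:330]; cv2.imwrite("pics/b_sc.png",cv2.resize(im,None,fx=5,fy=5,interpolation=cv2.INTER_CUBIC))
E
```

```text
6.65 [555.99216101  27.80166576 181.67526141] [-0.66989176  0.74244882  0.0012326   0.00364143] [ 1.25728253 -0.20384176  1.10272546]
 knob 107 [ 53.59655429  22.65973265 219.48520095] [ 44.0355668   13.91084379 195.13514199] [ 66.26654657  35.12645131 231.64043508]
side tabtop 51 [-130.32580473   -0.44147471   73.27132596] [-137.47539232  -16.34612328   66.00165835] [-122.89904429   19.58258069   79.08922107]
 zhist (array([28, 20, 22, 45, 21,  0,  7, 27, 21,  6,  0,  9,  9, 16,  2,  1]), array([ 40,  45,  50,  55,  60,  65,  70,  75,  80,  85,  90,  95, 100,
       105, 110, 115, 120]))
 foot [-4.19191977 -2.64914592 87.91418349] [62.06353168 62.23245271 72.06415536 81.42970894]
 cell [-7.17865256 -5.14568025 52.37781606] [-29.37282406 -24.05980331  40.1138476 ] [33.07660447 27.26430374 61.92949762]
 knob 86 [ 50.28792502  23.12698798 216.17287992] [ 43.39233053  14.22260411 195.46347475] [ 66.53248747  36.22985243 233.35721634]
wrist tabtop 909 [-128.44182199    4.89487451   73.05533498] [-133.91708092  -12.84100941   66.15522691] [-121.29885842   20.79024446   75.77906248]
 zhist (array([ 230,  412,  260, 1151,    0,    2,  165,  396,    1,    0,    0,
          0,    0,    0,    0,    0]), array([ 40,  45,  50,  55,  60,  65,  70,  75,  80,  85,  90,  95, 100,
       105, 110, 115, 120]))
 foot [-10.43344231   3.25081913  76.22339174] [69.60293435 70.73582291 71.49680886 77.24165436]
 cell [-9.9597869   7.47002045 52.9665733 ] [-20.8851773  -17.62252521  40.00389002] [10.13240861 25.47037453 59.52018143]
```

View pics/b_sc.png

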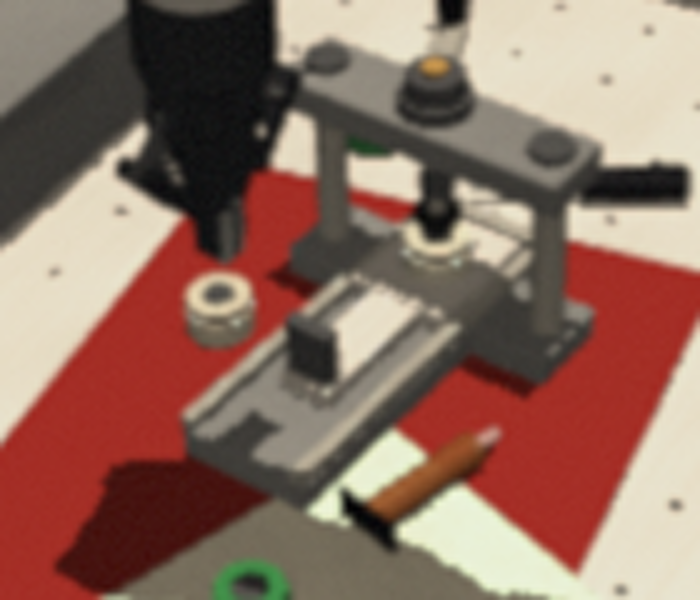

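The crop shows the tab at about (313,345), well inside the bed, and the cell under the foot at about (435,240). All cameras put the tab near u = -129, so the carrier is home. Next I move above the knob and refine its position with the wrist camera.

Request:
drive_tool(hand=[80,80,80,80,80,80,80,80], delta_pos=[[0,0,6],[0,-2,11],[0,-7,11.5],[0,-12,11.5],[0,-17,11.5],[-0.2,-22,11.5],[-0.4,-25.2,11.5],[-0.4,-25.2,11.5]], rot=[[0,0,0],[0,0,0],[0,0,0],[0,0,0],[0,0,0],[0,0,0],[0,0,0],[0,0,0]])

```text
t: 7.8
ee_pos: [551.6, -228.3, 296.0]
tool_rot: [-0.667, 0.745, 0.001, 0.004]
ft_force: [-0.1, 0.3, -0.1]
grip_width: 68.4
```

```bash
python3 - <<'E'
from h import *
s=readout.get_state(); print(s["t"],s["ee_pos"],s["tool_rot"],s["ft_force"])
im,d,p,M=grab("wrist"); W=cloud(d,p,M); save("c_w.png",im)
m=(W[...,2]>210)&(W[...,2]<235)&(np.hypot(W[...,0]-552,W[...,1]+225)<30)
print(m.sum(),W[m].mean(0),W[m].min(0),W[m].max(0)) if m.sum() else 0
m&=(W[...,2]>222)
print(m.sum(),cv2.minEnclosingCircle(W[m][:,:2].astype(np.float32))) if m.sum() else 0
E
```

```text
7.8 [ 551.58599971 -228.25243852  295.9954156 ] [-6.67338598e-01  7.44742908e-01  5.19134060e-04  4.11424948e-03] [-0.05242157  0.27464069 -0.11404544]
1278 [ 557.42811076 -226.2419893   225.69435926] [ 544.18031752 -237.04793307  210.18221307] [ 566.88285896 -215.04423728  231.42298913]
1122 ((555.5145263671875, -225.8578643798828), 11.561662673950195)
```

View pics/c_w.png

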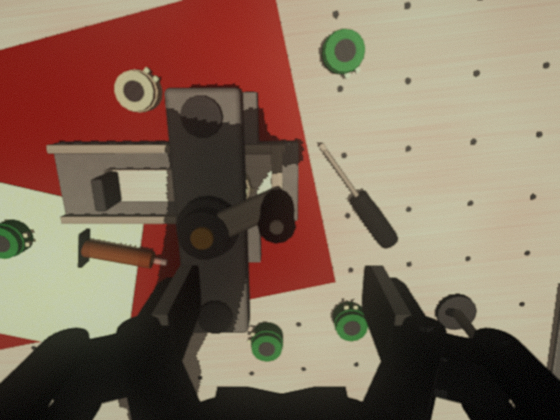

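The picture shows the knob at (277,220) with the hub at (205,235), between the fingers and clear. Now I descend and grip.

Request:
drive_tool(hand=[80,80,80,20,20,20,20], delta_pos=[[0.2,0.3,-4.5],[0.2,0.3,-9],[0.2,0.3,-9],[0.2,0.3,-9],[0.2,0.3,-9],[0.2,0.3,-9],[0.2,0.3,-9]], rot=[[0,0,0],[0,0,0],[0,0,0],[0,0,0],[0,0,0],[0,0,0],[0,0,0]], force=50)

```text
t: 8.72
ee_pos: [555.1, -224.9, 208.3]
tool_rot: [-0.668, 0.744, -0.002, 0.005]
ft_force: [0.1, -4.1, 5.4]
grip_width: 20.1
```

```bash
cat > c.py <<'E'
from h import *
import sys
# usage: c.py step n : rows relative to measured pose, aimed at the circle about O
step,n=float(sys.argv[1]),int(sys.argv[2]); O=np.array(eval(sys.argv[3])) if len(sys.argv)>3 else np.array([533.3,-167.2])
s=readout.get_state(); r=np.array(s["ee_pos"][:2])-O; f=np.array(s["ft_force"])
ph=np.degrees(np.arctan2(r[1],r[0])); q=np.radians(ph); t=np.array([np.sin(q),-np.cos(q)]); n_=np.array([np.cos(q),np.sin(q)])
print("t",s["t"],"phi",ph.round(2),"R",np.hypot(*r).round(2),"Ftan(resist)",-(f[:2]@t).round(2),"Frad",(f[:2]@n_).round(2),"Fz",f[2].round(1),"w",s["grip_width"],"z",s["ee_pos"][2])
print([[round(float(x),2) for x in (60*np.array([np.cos(a),np.sin(a)])-r)/10]+[0] for a in np.radians(ph-step*np.arange(1,n+1))])
E
python3 c.py 8 8
```

```text
t 8.725 phi -69.3 R 61.67 Ftan(resist) -1.33 Frad 3.89 Fz 5.4 w 20.138578596480112 z 208.31775959266758
[[-0.86, -0.08, 0], [-1.69, -0.21, 0], [-2.53, -0.22, 0], [-3.36, -0.12, 0], [-4.16, 0.11, 0], [-4.93, 0.44, 0], [-5.65, 0.87, 0], [-6.29, 1.4, 0]]
```

Request:
drive_tool(hand=[20,20,20,20,20,20,20,20], delta_pos=[[-0.86,-0.08,0],[-1.69,-0.21,0],[-2.53,-0.22,0],[-3.36,-0.12,0],[-4.16,0.11,0],[-4.93,0.44,0],[-5.65,0.87,0],[-6.29,1.4,0]], rot=[[0,0,0],[0,0,0],[0,0,0],[0,0,0],[0,0,0],[0,0,0],[0,0,0],[0,0,0]])

```text
t: 9.72
ee_pos: [493.1, -211.6, 208.6]
tool_rot: [-0.668, 0.744, -0.003, 0.006]
ft_force: [5.4, -3.6, -13.3]
grip_width: 20.4
```

```bash
python3 c.py 7 8
```

```text
t 9.725 phi -132.15 R 59.94 Ftan(resist) 6.43 Frad -0.96 Fz -13.3 w 20.379489476893777 z 208.63312253553087
[[-0.52, 0.52, 0], [-0.96, 1.1, 0], [-1.33, 1.73, 0], [-1.62, 2.41, 0], [-1.83, 3.11, 0], [-1.95, 3.83, 0], [-1.98, 4.56, 0], [-1.92, 5.29, 0]]
```

Request:
drive_tool(hand=[20,20,20,20,20,20,20,20], delta_pos=[[-0.52,0.52,0],[-0.96,1.1,0],[-1.33,1.73,0],[-1.62,2.41,0],[-1.83,3.11,0],[-1.95,3.83,0],[-1.98,4.56,0],[-1.92,5.29,0]], rot=[[0,0,0],[0,0,0],[0,0,0],[0,0,0],[0,0,0],[0,0,0],[0,0,0],[0,0,0]])

```text
t: 10.72
ee_pos: [475.1, -160.1, 208.7]
tool_rot: [-0.667, 0.745, -0.005, 0.006]
ft_force: [8.3, -7.2, -19.6]
grip_width: 20.4
```

```bash
python3 c.py 4 3
```

```text
t 10.725 phi 173.05 R 58.62 Ftan(resist) 6.19 Frad -9.07 Fz -19.6 w 20.394600507996696 z 208.71312939872615
[[-0.07, 0.43, 0], [0.02, 0.84, 0], [0.14, 1.24, 0]]
```

```bash
sed -i 's/533.3,-167.2/534.8,-167.6/; s/+\[0\]/+[-0.1]/' c.py; python3 c.py 4 3
```

```text
t 10.725 phi 172.85 R 60.15 Ftan(resist) 6.15 Frad -9.1 Fz -19.6 w 20.394600507996696 z 208.71312939872615
[[0.08, 0.41, -0.1], [0.18, 0.82, -0.1], [0.3, 1.22, -0.1]]
```

Request:
drive_tool(hand=[20,20,20], delta_pos=[[0.08,0.41,-0.1],[0.18,0.82,-0.1],[0.3,1.22,-0.1]], rot=[[0,0,0],[0,0,0],[0,0,0]])

```text
t: 11.1
ee_pos: [477.7, -149.4, 208.4]
tool_rot: [-0.667, 0.745, -0.006, 0.006]
ft_force: [-0.1, -6.0, -2.1]
grip_width: 20.5
```

```bash
python3 c.py 4 3
```

```text
t 11.1 phi 162.34 R 59.88 Ftan(resist) 5.76 Frad -1.72 Fz -2.1 w 20.545722316325346 z 208.41540161542886
[[0.13, 0.4, -0.1], [0.3, 0.78, -0.1], [0.49, 1.15, -0.1]]
```

Request:
drive_tool(hand=[20,20,20], delta_pos=[[0.13,0.4,0],[0.3,0.78,0],[0.49,1.15,0]], rot=[[0,0,0],[0,0,0],[0,0,0]])

```text
t: 11.48
ee_pos: [481.9, -139.6, 208.6]
tool_rot: [-0.666, 0.746, -0.006, 0.005]
ft_force: [0.7, -8.5, -11.0]
grip_width: 20.7
```

```bash
sed -i 's/+\[-0.1\]/+[0]/' c.py; python3 c.py 4 3
```

```text
t 11.475 phi 152.13 R 59.81 Ftan(resist) 7.23 Frad -4.61 Fz -11.0 w 20.727075910669765 z 208.55040664456791
[[0.19, 0.37, 0], [0.43, 0.72, 0], [0.68, 1.05, 0]]
```

Request:
drive_tool(hand=[20,20,20], delta_pos=[[0.19,0.37,-0.05],[0.43,0.72,-0.05],[0.68,1.05,-0.05]], rot=[[0,0,0],[0,0,0],[0,0,0]])

```text
t: 11.85
ee_pos: [487.8, -130.8, 208.4]
tool_rot: [-0.665, 0.747, -0.006, 0.004]
ft_force: [-1.7, -7.7, -5.1]
grip_width: 20.4
```

```bash
sed -i 's/+\[0\]/+[-0.05]/' c.py; python3 c.py 4 3
```

```text
t 11.85 phi 141.97 R 59.68 Ftan(resist) 7.12 Frad -3.37 Fz -5.1 w 20.355971492233163 z 208.42522059689585
[[0.24, 0.34, -0.05], [0.54, 0.64, -0.05], [0.85, 0.92, -0.05]]
```

Request:
drive_tool(hand=[20,20,20], delta_pos=[[0.24,0.34,-0.05],[0.54,0.64,-0.05],[0.85,0.92,-0.05]], rot=[[0,0,0],[0,0,0],[0,0,0]])

```text
t: 12.22
ee_pos: [495.0, -123.2, 208.4]
tool_rot: [-0.665, 0.747, -0.007, 0.003]
ft_force: [-3.5, -6.5, -2.0]
grip_width: 20.9
```

```bash
python3 c.py 4 3
```

```text
t 12.225 phi 131.89 R 59.6 Ftan(resist) 6.93 Frad -2.53 Fz -2.0 w 20.872545678180824 z 208.3994513210737
[[0.29, 0.3, -0.05], [0.63, 0.54, -0.05], [0.99, 0.76, -0.05]]
```

Request:
drive_tool(hand=[20,20,20], delta_pos=[[0.29,0.3,-0.03],[0.63,0.54,-0.03],[0.99,0.76,-0.03]], rot=[[0,0,0],[0,0,0],[0,0,0]])

```text
t: 12.6
ee_pos: [503.2, -117.2, 208.4]
tool_rot: [-0.664, 0.748, -0.006, 0.002]
ft_force: [-4.3, -6.5, -2.4]
grip_width: 20.6
```

```bash
sed -i 's/+\[-0.05\]/+[-0.03]/' c.py; python3 c.py 4 3
```

```text
t 12.6 phi 122.04 R 59.51 Ftan(resist) 7.06 Frad -3.25 Fz -2.4 w 20.639427996105326 z 208.38377704271306
[[0.34, 0.25, -0.03], [0.71, 0.44, -0.03], [1.1, 0.59, -0.03]]
```

Request:
drive_tool(hand=[20,20,20], delta_pos=[[0.34,0.25,-0.03],[0.71,0.44,-0.03],[1.1,0.59,-0.03]], rot=[[0,0,0],[0,0,0],[0,0,0]])

```text
t: 12.98
ee_pos: [512.3, -112.6, 208.4]
tool_rot: [-0.663, 0.748, -0.006, 0.0]
ft_force: [-6.2, -5.2, -1.4]
grip_width: 20.4
```

```bash
python3 c.py 4 3
```

```text
t 12.975 phi 112.26 R 59.45 Ftan(resist) 7.66 Frad -2.43 Fz -1.4 w 20.373778740404312 z 208.4013033419803
[[0.37, 0.2, -0.03], [0.77, 0.31, -0.03], [1.18, 0.4, -0.03]]
```

Request:
drive_tool(hand=[20,20,20], delta_pos=[[0.37,0.2,-0.03],[0.77,0.31,-0.03],[1.18,0.4,-0.03]], rot=[[0,0,0],[0,0,0],[0,0,0]])

```text
t: 13.35
ee_pos: [521.9, -109.6, 208.4]
tool_rot: [-0.663, 0.749, -0.005, -0.001]
ft_force: [-6.3, -3.5, -0.4]
grip_width: 20.4
```

```bash
python3 c.py 4 3
```

```text
t 13.35 phi 102.49 R 59.43 Ftan(resist) 6.87 Frad -2.04 Fz -0.4 w 20.359993629530756 z 208.37701454853465
[[0.4, 0.13, -0.03], [0.82, 0.18, -0.03], [1.23, 0.2, -0.03]]
```

Request:
drive_tool(hand=[20,20,20], delta_pos=[[0.4,0.1,-0.02],[0.82,0.15,-0.02],[1.23,0.16,-0.02]], rot=[[0,0,0],[0,0,0],[0,0,0]])

```text
t: 13.72
ee_pos: [531.9, -108.3, 208.4]
tool_rot: [-0.662, 0.749, -0.004, -0.003]
ft_force: [-6.0, -0.4, 0.1]
grip_width: 20.3
```

```bash
sed -i 's/60\*np.array/59.6*np.array/;s/+\[-0.03\]/+[-0.02]/' c.py; python3 c.py 4 3
```

```text
t 13.725 phi 92.81 R 59.39 Ftan(resist) 6.03 Frad -0.1 Fz 0.1 w 20.273704768734568 z 208.351349149623
[[0.41, 0.03, -0.02], [0.83, 0.0, -0.02], [1.24, -0.05, -0.02]]
```

Request:
drive_tool(hand=[20,20,20], delta_pos=[[0.41,0.03,-0.02],[0.83,0,-0.02],[1.24,-0.05,-0.02]], rot=[[0,0,0],[0,0,0],[0,0,0]])

```text
t: 14.1
ee_pos: [541.1, -108.5, 208.3]
tool_rot: [-0.662, 0.749, -0.002, -0.005]
ft_force: [-10.4, 1.0, 2.7]
grip_width: 20.7
```

```bash
python3 c.py 4 3
```

```text
t 14.1 phi 83.94 R 59.41 Ftan(resist) 10.43 Frad -0.12 Fz 2.7 w 20.66091690900168 z 208.31057404546448
[[0.41, -0.04, -0.02], [0.82, -0.13, -0.02], [1.22, -0.24, -0.02]]
```

Request:
drive_tool(hand=[20,20,20], delta_pos=[[0.41,-0.04,-0.02],[0.82,-0.13,-0.02],[1.22,-0.24,-0.02]], rot=[[0,0,0],[0,0,0],[0,0,0]])

```text
t: 14.48
ee_pos: [550.2, -110.2, 208.3]
tool_rot: [-0.662, 0.749, 0.001, -0.007]
ft_force: [-9.9, 3.9, 2.6]
grip_width: 20.7
```

```bash
python3 c.py 4 3
```

```text
t 14.475 phi 75.02 R 59.46 Ftan(resist) 10.56 Frad 1.18 Fz 2.6 w 20.74273775101134 z 208.3481183483928
[[0.4, -0.11, -0.02], [0.79, -0.26, -0.02], [1.17, -0.43, -0.02]]
```

Contact is clear: the tangential force was 6.0 N at phi 92.8°, 10.4 N at 83.9° and 10.6 N at 75°, so it set in at about 90°. The target is phi ≈ 0°.

```bash
python3 c.py 5 8
```

```text
t 14.475 phi 75.02 R 59.46 Ftan(resist) 10.56 Frad 1.18 Fz 2.6 w 20.74273775101134 z 208.3481183483928
[[0.5, -0.14, -0.02], [0.98, -0.34, -0.02], [1.44, -0.58, -0.02], [1.88, -0.86, -0.02], [2.29, -1.18, -0.02], [2.68, -1.53, -0.02], [3.03, -1.91, -0.02], [3.34, -2.32, -0.02]]
```

Request:
drive_tool(hand=[20,20,20,20,20,20,20,20], delta_pos=[[0.5,-0.14,0],[0.98,-0.34,0],[1.44,-0.58,0],[1.88,-0.86,0],[2.29,-1.18,0],[2.68,-1.53,0],[3.03,-1.91,0],[3.34,-2.32,0]], rot=[[0,0,0],[0,0,0],[0,0,0],[0,0,0],[0,0,0],[0,0,0],[0,0,0],[0,0,0]])

```text
t: 15.48
ee_pos: [581.6, -130.5, 208.4]
tool_rot: [-0.663, 0.749, 0.003, -0.007]
ft_force: [-6.8, 8.1, -1.6]
grip_width: 20.3
```

```bash
python3 c.py 4.5 8
```

```text
t 15.475 phi 38.47 R 59.72 Ftan(resist) 10.59 Frad -0.26 Fz -1.6 w 20.26359566218795 z 208.39711547744503
[[0.27, -0.38, -0.02], [0.51, -0.78, -0.02], [0.73, -1.2, -0.02], [0.91, -1.63, -0.02], [1.05, -2.08, -0.02], [1.17, -2.53, -0.02], [1.24, -2.99, -0.02], [1.28, -3.46, -0.02]]
```

Request:
drive_tool(hand=[20,20,20,20,20,20,20,20], delta_pos=[[0.27,-0.38,0],[0.51,-0.78,0],[0.73,-1.2,0],[0.91,-1.63,0],[1.05,-2.08,0],[1.17,-2.53,0],[1.24,-2.99,0],[1.28,-3.46,0]], rot=[[0,0,0],[0,0,0],[0,0,0],[0,0,0],[0,0,0],[0,0,0],[0,0,0],[0,0,0]])

```text
t: 16.48
ee_pos: [594.5, -160.7, 208.5]
tool_rot: [-0.664, 0.748, 0.005, -0.005]
ft_force: [0.5, 11.4, -6.0]
grip_width: 20.5
```

```bash
python3 c.py 3 2
```

```text
t 16.475 phi 6.58 R 60.13 Ftan(resist) 11.29 Frad 1.77 Fz -6.0 w 20.506672290381932 z 208.5317630889607
[[-0.03, -0.32, -0.02], [-0.01, -0.63, -0.02]]
```

Request:
drive_tool(hand=[20,20,20,20], delta_pos=[[0.0,-0.32,0],[0.0,-0.63,0],[0.0,-0.75,0],[0.0,-0.75,0]], rot=[[0,0,0],[0,0,0],[0,0,0],[0,0,0]])

```text
t: 16.98
ee_pos: [594.8, -164.2, 208.5]
tool_rot: [-0.665, 0.747, 0.007, -0.004]
ft_force: [0.8, 10.3, -7.6]
grip_width: 20.2
```

```bash
python3 c.py 3 2
```

```text
t 16.975 phi 3.28 R 60.11 Ftan(resist) 10.27 Frad 1.38 Fz -7.6 w 20.229413040883816 z 208.54697988669596
[[-0.04, -0.31, -0.02], [-0.05, -0.63, -0.02]]
```

Request:
drive_tool(hand=[20,20,20,20], delta_pos=[[0.0,-0.32,0],[-0.02,-0.63,0],[-0.02,-0.75,0],[-0.02,-0.75,0]], rot=[[0,0,0],[0,0,0],[0,0,0],[0,0,0]])

```text
t: 17.48
ee_pos: [595.0, -167.7, 208.6]
tool_rot: [-0.666, 0.746, 0.008, -0.002]
ft_force: [2.7, 11.8, -8.0]
grip_width: 20.2
```

```bash
python3 c.py 3 2
```

```text
t 17.475 phi -0.05 R 60.15 Ftan(resist) 11.82 Frad 2.72 Fz -8.0 w 20.186489557864263 z 208.58579056313548
[[-0.06, -0.31, -0.02], [-0.09, -0.62, -0.02]]
```

Request:
drive_tool(hand=[20,20,75,75,75,75,75,75], delta_pos=[[0,0.1,0],[0,0.1,0],[0,0.1,0],[0,0.1,0],[0,0.1,0],[0,0.1,3],[0,0.1,8],[0,0.1,13]], rot=[[0,0,0],[0,0,0],[0,0,0],[0,0,0],[0,0,0],[0,0,0],[0,0,0],[0,0,0]])

```text
t: 18.48
ee_pos: [594.7, -166.8, 340.1]
tool_rot: [-0.666, 0.746, 0.008, -0.002]
ft_force: [0.8, 0.1, -0.8]
grip_width: 63.9
```

Request:
drive_tool(hand=[75,75,75,75,75,75], delta_pos=[[0,-4,2],[0,-9,2],[0,-14,2],[0,-19,2],[0,-24,2],[0,-24,2]], rot=[[0,0,0],[0,0,0],[0,0,0],[0,0,0],[0,0,0],[0,0,0]])

```text
t: 19.23
ee_pos: [592.7, -412.1, 359.5]
tool_rot: [-0.663, 0.748, 0.008, -0.004]
ft_force: [0.3, 0.7, -0.0]
grip_width: 64.0
```

```bash
python3 - <<'E'
from h import *
s=readout.get_state(); print(s["t"],s["ee_pos"],s["ft_force"])
O=np.array([533.3,-167.2]); a=np.radians(-96.08); u=np.array([np.cos(a),np.sin(a)]); v=np.array([-u[1],u[0]])
for n in("top","side"):
    im,d,p,M=grab(n); W=cloud(d,p,M); save("e_"+n+".png",im)
    U=np.stack([(W[...,:2]-O)@u,(W[...,:2]-O)@v,W[...,2]],-1)
    m=(U[...,2]>195)&(U[...,2]<240)&(np.hypot(U[...,0],U[...,1])<90)
    if m.sum():
        lo,hi=W[m].min(0),W[m].max(0); c=(lo+hi)/2; print(n,"knob",m.sum(),c,"phi",np.degrees(np.arctan2(c[1]-O[1],c[0]-O[0])))
    m=(U[...,0]<-105)&(U[...,0]>-155)&(abs(U[...,1])<25)&(U[...,2]>66)&(U[...,2]<80)
    if m.sum(): print(" tab",U[m].mean(0))
b=cv2.imread("pics/e_side.png")[130:290,170:370]; t=cv2.imread("pics/e_top.png")[130:290,220:420]
cv2.imwrite("pics/e_c.png",cv2.resize(np.hstack([t,b]),None,fx=2,fy=2,interpolation=cv2.INTER_CUBIC))
E
```

```text
19.225 [ 592.65372225 -412.08985467  359.52032131] [ 0.33305353  0.7298053  -0.03228926]
top knob 105 [ 592.56325126 -164.45782061  212.67940844] phi 2.6492525659654995
 tab [-128.72630887   -0.42846581   71.97718456]
side knob 91 [ 593.18051773 -164.27227847  213.00364058] phi 2.7991176352238423
 tab [-1.29885152e+02  5.66448778e-02  7.31678581e+01]
```

View pics/e_c.png

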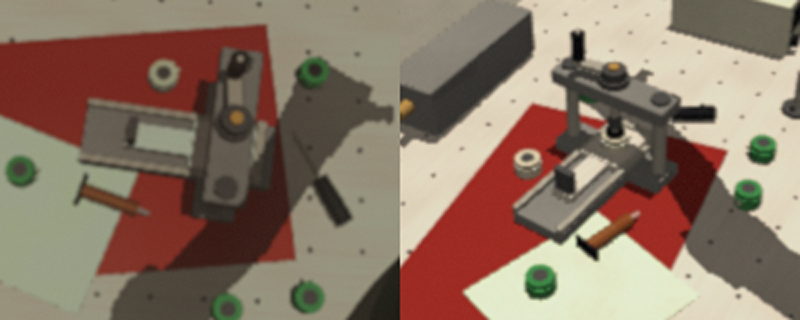

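The final picture shows the knob at (238,65) on the left, the cell under the foot, the carrier home, and the spare cell, barrel, driver and green look-alikes unmoved. Handing in.

```bash
python3 -c "
from rig import robot
print(robot.close_job())"
```

```text
the job is handed in; nothing more can be done
None
```

The carrier is home under the press, and the crank is wound about a quarter turn past first contact and released. I handed the job in at about 19 s of the 72 s allowed.

- **Carrier:** I pushed the tab until it stopped. The force rose from 8 to 16 N with no further movement. In the last images the tab sits 129 to 130 mm from the screw axis, against 129 mm expected when home.
- **Crank:** It turned freely at about 6 to 7.5 N. Contact showed as a rise from 6.0 to 10.4 N, setting in about 200° after the start. I then wound on another 90° by the tool position, with the force ending at 11.8 N.
- **Release:** The gripper opened and moved clear, and the force reading was near zero.
- **Disagreement:** After release the cameras put the knob about 2.7° short of the tool's reading. The added turn is therefore about 87 to 90°, plus roughly 3° of doubt about where contact began.
- **Bystanders:** In the last pictures the spare cell, barrel, driver and the green cells near the press look unmoved. That crop did not cover the bottle, dish and post; the arm stayed away from them.

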